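# Dial open the reference lockbox

## Robot

A 7-joint arm with a two-finger parallel gripper is mounted at the origin on the work surface. World frame = base frame: x ahead of the robot, y to its left, z up, the work surface at z = 0. Lengths are in m, angles in rad, forces in N, time in s.
With the tool pointing down it reaches from about 0.425 to 0.925 m from the base axis. Payload 6.8 kg.
Tool frame: the origin (TCP) lies midway between the tips of the shut fingers; the grasp point (between the pads) lies 19 mm behind it; z points along the fingers, y is the line along which they close (so a half turn about z gives the same grasp; the last joint's range is limited). The gripper opens to 85 mm and grips with 20 to 120 N. Pads are 22 mm wide; open, the fingers measure 114 mm over their backs; the gripper's body (76 mm by 85 mm) begins 54 mm behind the grasp point. The pads swing forward as they close: fully open they stand 13 mm farther back than shut.
Start: joints at [0.999, 0.477, 0.022, 1.555, -0.011, 1.109, -0.083], TCP at [0.302, -0.604, 0.197] pointing down, gripper open.
Joint ranges: [-2.96, 2.96], [-0.34, 2.1], [-1.41, 1.46], [0.24, 2.44], [-1.37, 4.51], [0.17, 1.92], [-2.96, 2.96]. Speed limits (rad/s): [2.39, 2.39, 3.14, 3.14, 3.14, 3.14, 3.14].

## Interface

Orientations are given as a rotation vector (axis times angle).
In Python, from bench import r gives the robot as it stands. The module is installed in compiled form; this text tells all that it offers.
- The arm moves only by the tool apply_moves, never from a script. Its argument "rows" is a list of rows, each a list of 6 numbers: the shift along the tool's x, y, z scaled (see below), then the turn, a rotation vector about the tool's x, y, z scaled (see below). A call has 1 to 5 rows; each row is the pose to reach, as a shift and turn from the pose commanded when the call began, along the tool's axes at that moment; what a row does not reach only later rows make up. The controller multiplies each number of a shift by 0.25 m and each number of a turn by 90 degrees. A row lasts 1/8 s, in which the tool goes at most 62.5 mm and 10.7 degrees, less where a joint would pass 70% of its speed; a pose out of reach is approached as far as the arm can. A call with a number of a shift or a turn outside -1 to 1 is refused whole. A call with a gripper value outside its range is refused whole. "claw" is the opening, from 0 (shut) to 1 (fully open), set as the call begins (left out, the last holds). The fingers move at their own pace and stop on an object; "newtons" is the grip in N (left out, the last holds). Time passes only in rows, so rows that repeat a pose let the fingers close. It gives the time, the measured TCP pose, the force, the opening and the grip force at its end, in the units of the state.
- r.get_obs(): the state, without advancing time (a new reading comes with each control period).
- r.grab_frame(name): name is "side" or "top"; returns a dict with "pixels" (420x560x3 uint8, red, green, blue), "intrinsics" (3x3 intrinsics, pixels), "dist" ([k1, k2, p1, p2, k3] as OpenCV has them; the pictures are not rectified), "eye" and "attitude" of the camera in the world. Camera axes: x right, y up, looking along -z (the intrinsics and any distortion apply to the point x, -y, -z); pixel columns grow to the right and rows downward; lengths in m; the calibration is good to about 2 mm. A picture is of the moment at which its call begins. There is no depth.
- r.hand_in(): hands the job in; it is judged then, once.
Trained networks look in a picture, given as the dict that the camera call returned (one of the last four; its "shot" number tells which), for a name from the list of things; names that differ only in an ending like _2 or _b are one class to them, and where a whole thing is asked for, a point or a joint stands for the part that bears it (a point fixed in the world has none). Each returns a list of dicts, best first, with "conf" (0 to 1); they miss things now and then, are a little off and sometimes report something else, mostly with a low value. They report only what shows in the picture. A call takes as long as a camera call.
- r.search_frame(picture, thing): "rect" ([left, top, width, height] in pixels, round what is visible of it).
- r.outline_of(picture, thing): "pixels" (420x560 bool, what is visible of it) and "rect" ([left, top, width, height] in pixels, round what is visible of it).
- r.landmark_of(picture, thing): "point" ([column, row] in pixels: a listed point, or the origin of a listed thing).
The state is a dict: "clock": time; "joints": joint angles; "qvel": joint speeds; "tau": joint torques, N m; "tcp_pos": TCP position; "orientation": TCP orientation; "contact_force": force on the tool from outside, world axes, zero at the start; "moment": the same for the moment, N m; "grip_width": finger opening in m; "gripper_force": force on a finger pad.
Only numpy, scipy, OpenCV 4.12 (cv2) and the standard library are available. Lean on these libraries where they do the work, as an engineer would, in place of code of your own. Each camera call takes 0.05 s, during which the arm holds its last target. There are 200 camera calls.

## Task

Unlock the grey lockbox: by its orange knob turn the dial counter-clockwise (seen from above) past the red mark once and stop the white pointer on red the second time; then clockwise past the blue mark once and stop on blue the second time; then counter-clockwise, feeling your way through the yellow band, until the dial stops dead and the flag in the little window turns green, and never force the dial's sprung knob arm. Then pull the black bolt handle fully open towards you, let go, and leave the other things on the bench and on the box undisturbed.

Things in the scene. Friction and masses are not known exactly. Their poses are not given: they have to be found in the camera images.
- safe: Grey steel lockbox with a blue top panel, fixed to the bench, 240 (x) x 280 (y) x 100 mm high. Origin: centre of its underside; at yaw 0 its x axis points away from the robot, y to the left. The dial's upright axis passes through the origin; the bolt lies on the top, on the -y side. Dial angles below are counter-clockwise, seen from above, from the box's +x axis
- dial_axis (a point): On the dial's upright turning axis, on the top face of the black dial disc (110 mm diameter, 10 mm thick), 114 mm above the bench. The knob arm lies on the disc, up to 122 mm
- knob_grip (a point): Centre of the orange knob, an upright cylinder 22 mm thick and 45 mm high (122 to 167 mm above the bench; this point 148 mm) that spins freely on its own axis, 40 mm from the dial axis. Grip it from above and, with the hand's yaw kept, carry it round circles of 40 mm radius about the dial axis; no regrasping needed. Around it the dial and arm are below 122 mm
- dial (a joint): Dial angle in rad, counter-clockwise positive, counting on through full turns without limit; at the start 0 to 1.57. The white pointer line points at this angle, the knob exactly opposite (arm spring slack). Friction 0.06 N m, light clicks in the yellow band. Stops on red and blue must be within about 8 degrees; after overshooting one, turning back a little does not mend it
- spring_arm (a joint): Angle of the steel knob arm relative to the dial in rad: 0 slack, positive when the knob is pushed counter-clockwise. A torsion spring of 3 N m per rad (1.9 N per mm of knob travel) joins arm and dial. Free turning winds it 0.02 to 0.1 rad; beyond 0.2 rad either way (15 N at the knob) the lock counts as forced
- red_mark (a point): Red mark on the scale disc, 14 x 7 mm, at dial angle 150 degrees, 64 mm from the axis
- blue_mark (a point): Blue mark on the scale disc, 14 x 7 mm, at dial angle 90 degrees, 64 mm from the axis. From the stop on red it is 420 degrees clockwise to the stop on blue (pass it once). Two hidden wheels are set so, one at red, one at blue
- yellow_start (a point): Clockwise end of the yellow band, at dial angle 200 degrees, 64 mm from the axis
- yellow_end (a point): Counter-clockwise end of the yellow band, at dial angle 260 degrees, 64 mm from the axis. After a right red and blue, a hidden sprung fence drops and stops the dial dead somewhere between 202 and 260 degrees; where differs every time and must be felt. Go through the band slowly, 0.5 rad/s or less
- flag (a joint): Travel in m of the hidden fence towards the dial axis, shown by the red/green flag in the small black window (34 mm wide) between dial and bolt: about 0 locked (red), dips to 0.0015 as clicks, above 0.0045 released (green)
- bolt (a joint): Travel in m of the steel bolt along the box's -x direction (towards the robot at yaw 0): 0 locked, 0.04 fully open at its stop. Friction about 3 N; blocked after 3 mm until the flag is green
- bolt_grip (a point): Centre of the bolt's black upright handle, 30 mm along the box's x, 14 mm along y, 46 mm high (106 to 152 mm above the bench); this point is 132 mm above the bench, at x 2, y -108 mm in the box's frame when locked. Pinch it from above across its 14 mm
- weight: Brass knobbed weight, 32 mm diameter, 50 mm high, standing on the box's top near its far left corner; origin at its underside. Bystander
- beaker: Steel beaker, 90 mm diameter, 85 mm high, on the bench; origin at its underside. Bystander
- sample: White sample bottle with blue cap, 56 mm diameter, 110 mm high; origin at its underside. Bystander
- spanner: Steel spanner lying on the bench, 180 mm long along its x. Bystander
- screwdriver: Red screwdriver lying on the bench, 180 mm long along its x. Bystander
- collar: Aluminium shaft collar lying flat, 52 mm diameter, 16 mm high. Bystander

How it is judged:
By the outcome, as a careful person would: the job done as asked, in the order asked, and still so for the second after the job is handed in, with the robot touching nothing.
It also fails if it takes over 67 s, if anything falls off the work surface, if the arm or the gripper's body presses on something with over 40 N, if the wrist force passes 120 N, or if a joint passes its speed limit or range.

## Working session

There is one attempt and no reset: what is moved stays moved. The work goes in short steps, Python scripts to look and compute and a tool call to move; the robot and the scene stay as the last step left them, time stands still between calls to the robot, and variables do not carry over. Pictures are saved under pics/ and viewed, at most 10 in all, crops included, and the job is handed in when it is done.

Besides the shell and the picture viewer there is one more tool, called as a command line: name --pt "numbers of a row" for each row, then --argument value for the rest. apply_moves: Moves the arm, as the interface text tells. Its arguments: {"type":"object","properties":{"rows":{"type":"array","items":{"type":"array","items":{"type":"number"}}},"claw":{"type":"number"},"newtons":{"type":"number"}},"required":["rows"]}

```bash
mkdir -p pics; cat > h.py <<'E'
import numpy as np, cv2
from scipy.spatial.transform import Rotation as R
from bench import r
def att(p):
    a=np.array(p["attitude"],float)
    return a if a.shape==(3,3) else (R.from_rotvec(a) if a.size==3 else R.from_quat(a)).as_matrix()
def ray(p,uv):
    u=cv2.undistortPoints(np.array([[uv]],float),np.array(p["intrinsics"],float),np.array(p["dist"],float))[0,0]
    d=att(p)@np.array([u[0],-u[1],-1.]); return np.array(p["eye"],float),d
def atz(p,uv,z):
    e,d=ray(p,uv); return e+d*(z-e[2])/d[2]
def lm(p,n):
    l=r.landmark_of(p,n); return (l[0]["point"],l[0]["conf"]) if l else (None,0)
def tri(ps,uvs):
    A=np.zeros((3,3));b=np.zeros(3)
    for p,uv in zip(ps,uvs):
        e,d=ray(p,uv);d=d/np.linalg.norm(d);M=np.eye(3)-np.outer(d,d);A+=M;b+=M@e
    return np.linalg.solve(A,b)
def save(p,n): cv2.imwrite("pics/"+n,cv2.cvtColor(p["pixels"],cv2.COLOR_RGB2BGR))
E
python3 - <<'E'
from h import *
t=r.grab_frame("top");s=r.grab_frame("side")
print(t["attitude"],t["eye"],s["eye"])
cv2.imwrite("pics/a.png",cv2.cvtColor(np.hstack([t["pixels"],s["pixels"]]),cv2.COLOR_RGB2BGR)[:, :])
save(t,"t.png");save(s,"s.png")
Z=dict(safe=0,dial_axis=.114,knob_grip=.148,red_mark=None,blue_mark=None,yellow_start=None,yellow_end=None,bolt_grip=.132,weight=.1,beaker=0,sample=0)
for n,z in Z.items():
    z=.11 if z is None else z
    a,ca=lm(t,n);b,cb=lm(s,n)
    print(n,np.round(a,0) if a is not None else a,round(ca,2),np.round(b,0) if b is not None else b,round(cb,2),
      a is not None and atz(t,a,z).round(4), b is not None and atz(s,b,z).round(4), a is not None and b is not None and tri([t,s],[a,b]).round(4))
o=r.get_obs();print(o)
E
```

```text
[ 0.08820154 -0.07734476 -1.57080731] [ 0.38736602 -0.01047297  1.30244914] [0.03667356 0.61291276 0.93871902]
safe [298. 207.] 0.88 [289. 235.] 0.82 [ 0.5223 -0.0431  0.    ] [ 0.5148 -0.0515  0.    ] [ 0.5172 -0.0457  0.0048]
dial_axis [300. 209.] 0.86 [292. 206.] 0.63 [ 0.5074 -0.046   0.114 ] [ 0.5235 -0.0678  0.114 ] [ 0.5055 -0.0446  0.1428]
knob_grip [306. 222.] 0.5 [303. 204.] 0.6 [ 0.4747 -0.0572  0.148 ] [ 0.4837 -0.0681  0.148 ] [ 0.4745 -0.056   0.1626]
red_mark [282. 223.] 0.57 [292. 226.] 0.65 [ 0.474  -0.0024  0.11  ] [ 0.474  -0.0048  0.11  ] [ 0.4733 -0.0028  0.1123]
blue_mark [274. 196.] 0.79 [274. 220.] 0.84 [0.5386 0.0149 0.11  ] [0.5279 0.0086 0.11  ] [0.5332 0.0117 0.1105]
yellow_start [304. 237.] 0.66 [313. 219.] 0.95 [ 0.4417 -0.0527  0.11  ] [ 0.4447 -0.0667  0.11  ] [ 0.4391 -0.0533  0.1252]
yellow_end [325. 212.] 0.67 [308. 207.] 0.7 [ 0.4991 -0.1034  0.11  ] [ 0.4847 -0.0994  0.11  ] [ 0.4956 -0.1069  0.0985]
bolt_grip [349. 209.] 0.93 [315. 194.] 0.86 [ 0.5036 -0.1566  0.132 ] [ 0.4912 -0.1397  0.132 ] [ 0.5048 -0.16    0.1096]
weight [271. 154.] 0.62 [24
[... 307 characters left out ...]
clock': 1.2, 'joints': array([ 0.99891088,  0.47702228,  0.02239117,  1.55539472, -0.01149993,
        1.10931579, -0.08311094]), 'qvel': array([-0.00126541, -0.00069915,  0.00124461, -0.00054034,  0.00277631,
        0.00125908,  0.00059657]), 'tau': array([ 4.66493348e-04, -5.96334100e+01,  1.60670847e+00, -2.81540841e+01,
        1.25206923e-02,  1.76343892e-03, -2.28717772e-05]), 'tcp_pos': array([ 0.301969  , -0.60370208,  0.19699502]), 'orientation': array([-3.05749498e+00, -7.21960208e-01, -1.96756236e-05]), 'contact_force': array([-0.05621079, -0.24956824, -0.20276074]), 'moment': array([-0.01733667,  0.02740874,  0.01968877]), 'gripper_force': 0.0, 'grip_width': 0.08523050756984449}
```

View pics/t.png

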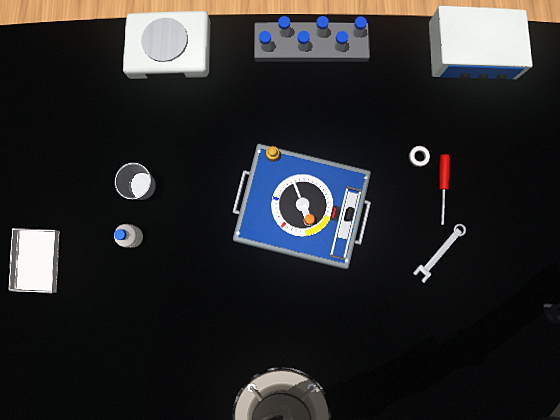

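View pics/s.png

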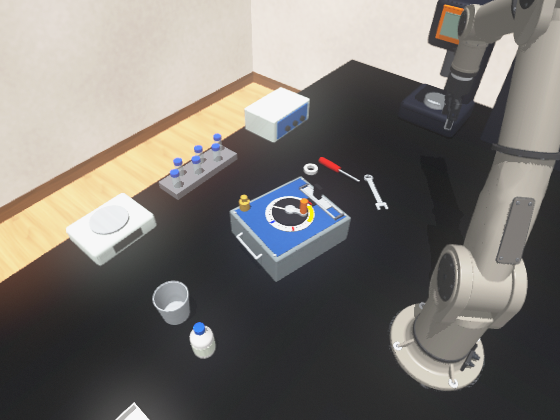

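```bash
python3 - <<'E'
from h import *
from scipy.optimize import least_squares
for n in ("top","side"):
    p=r.grab_frame(n);px=p["pixels"]
    hsv=cv2.cvtColor(px,cv2.COLOR_RGB2HSV)
    def blob(lo,hi,near=None):
        m=cv2.inRange(hsv,lo,hi);k,l,st,c=cv2.connectedComponentsWithStats(m)
        return sorted([(st[i,4],c[i].round(1),i) for i in range(1,k)],key=lambda a:-a[0])[:5],l
    b,l=blob((105,120,60),(125,255,255)); print(n,"blue",[(x[0],x[1]) for x in b[:2]])
    m=(l==b[0][2]).astype(np.uint8); cs=max(cv2.findContours(m,0,1)[0],key=cv2.contourArea)
    hull=cv2.convexHull(cs)[:,0].astype(float)
    W=np.array([atz(p,q,.1)[:2] for q in hull],np.float32)
    print(" rect at z=.1",cv2.minAreaRect(W))
    o,_=blob((5,150,100),(18,255,255)); print(" orange",[(x[0],x[1],atz(p,x[1],.145).round(4)) for x in o])
    y,_=blob((24,150,100),(35,255,255)); print(" yel",[(x[0],x[1],atz(p,x[1],.11).round(4)) for x in y[:2]])
    rd,_=blob((0,150,100),(4,255,255)); print(" red",[(x[0],x[1],atz(p,x[1],.11).round(4)) for x in rd])
    c={"top":(302,205),"side":(290,212)}[n]
    im=px[c[1]-65:c[1]+65,c[0]-70:c[0]+75]
    im=cv2.resize(im,None,fx=4,fy=4,interpolation=cv2.INTER_CUBIC); cv2.imwrite(f"pics/c{n}.png",cv2.cvtColor(im,cv2.COLOR_RGB2BGR))
E
```

```text
top blue [(np.int32(5464), array([292.4, 202.8])), (np.int32(788), array([481.,  71.]))]
 rect at z=.1 ((0.517922580242157, -0.04987446963787079), (0.2565903961658478, 0.21539194881916046), 75.91085052490234)
 orange [(np.int32(76), array([309.3, 218.8]), array([ 0.4812, -0.0647,  0.145 ])), (np.int32(2), array([277.5, 156.5]), array([0.6238, 0.0067, 0.145 ])), (np.int32(1), array([276., 147.]), array([0.6459, 0.0101, 0.145 ])), (np.int32(1), array([277., 154.]), array([0.6296, 0.0078, 0.145 ])), (np.int32(1), array([267., 157.]), array([0.6227, 0.0306, 0.145 ]))]
 yel [(np.int32(148), array([318. , 225.8]), array([ 0.4678, -0.0864,  0.11  ]))]
 red [(np.int32(322), array([444.2, 170.9]), array([ 0.597, -0.388,  0.11 ])), (np.int32(20), array([333.5, 212.5]), array([ 0.4986, -0.1227,  0.11  ])), (np.int32(11), array([283., 224.]), array([ 0.4721, -0.0055,  0.11  ]))]
side blue [(np.int32(2407), array([283. , 220.5])), (np.int32(123), array([198.8, 327.9]))]
 rect at z=.1 ((0.5167205929756165, -0.04929439723491669), (0.25470829010009766, 0.21445028483867645), 76.11597442626953)
 orange [(np.int32(307), array([447.6,  22.5]), array([ 0.7352, -1.8097,  0.145 ])), (np.int32(94), array([303.4, 205.7]), array([ 0.4793, -0.0644,  0.145 ]))]
 yel [(np.int32(61), array([310.1, 213.1]), array([ 0.4651, -0.082 ,  0.11  ]))]
 red [(np.int32(148), array([329. , 163.7]), array([ 0.5529, -0.3127,  0.11  ])), (np.int32(2), array([308. , 201.5]), array([ 0.4989, -0.1179,  0.11  ])), (np.int32(2), array([292.5, 228. ]), array([ 0.4688, -0.0017,  0.11  ]))]
```

View pics/ctop.png

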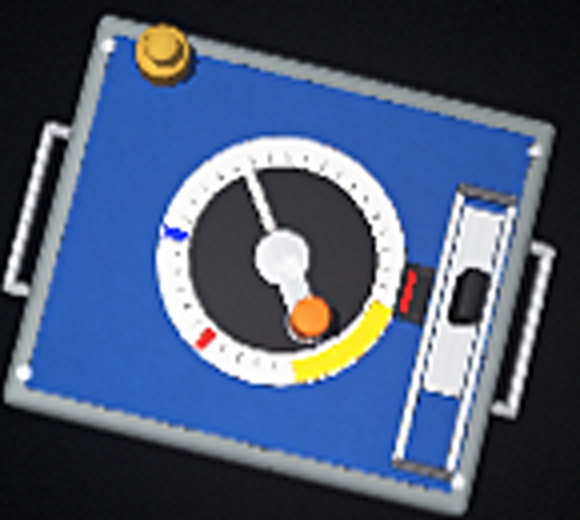

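View pics/cside.png

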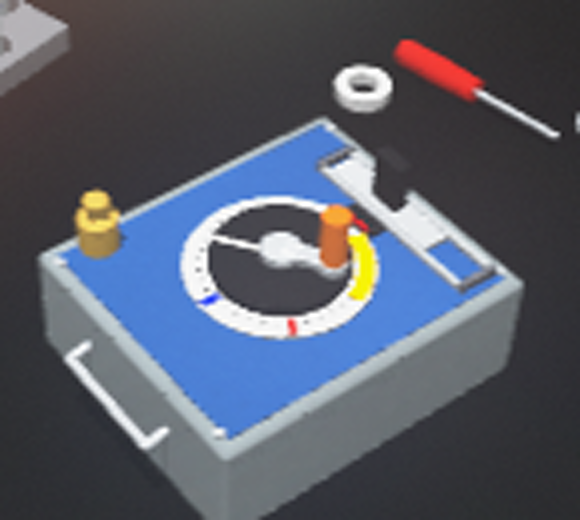

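apply_moves --pt "0.8 -0.81 -0.2 0 0 0.451" --pt "0.8 -0.81 -0.2 0 0 0.451" --pt "0.8 -0.81 -0.2 0 0 0.451" --pt "0.8 -0.81 -0.2 0 0 0.451" --pt "0.8 -0.81 -0.2 0 0 0.451" --claw 0.6

```text
clock: 1.92
tcp_pos: [0.3915, -0.3302, 0.2478]
orientation: [3.118, -0.381, 0.002]
contact_force: [0.6, -0.1, -0.7]
grip_width: 0.051
gripper_force: 0.0
```

```bash
cat >> h.py <<'E'
C=np.array([.5173,-.0496]);YAW=np.radians(-14)
def st(tgt=None):
    o=r.get_obs();M=R.from_rotvec(o["orientation"]).as_matrix();p=np.array(o["tcp_pos"])
    b=(p[:2]-C)@np.array([[np.cos(YAW),-np.sin(YAW)],[np.sin(YAW),np.cos(YAW)]])
    print("t",o["clock"],"p",p.round(4),"z",M[:,2].round(3),"yaw",np.degrees(np.arctan2(M[1,0],M[0,0])).round(2),"box",b.round(4),"ang",np.degrees(np.arctan2(b[1],b[0])).round(1)%360,"F",np.round(o["contact_force"],1),"w",round(o["grip_width"],4),round(float(np.max(o["gripper_force"])),1))
    if tgt is not None: print("units",(M.T@(np.array(tgt)-p)/.25).round(3))
    return o
E
python3 -c "
from h import *
st([.4802,-.0646,.22])"
```

```text
t 1.925 p [ 0.3915 -0.3302  0.2478] z [ 0.001 -0.    -1.   ] yaw -13.95 box [-0.0542 -0.3027] ang 259.9 F [ 0.6 -0.1 -0.7] w 0.051 0.0
units [ 0.088 -1.117  0.111]
```

apply_moves --pt "0.09 -1.0 0.05 0 0 0" --pt "0.09 -1.0 0.05 0 0 0" --pt "0.09 -1.0 0.05 0 0 0" --pt "0.09 -1.0 0.05 0 0 0" --pt "0.09 -1.0 0.05 0 0 0"

```text
clock: 2.55
tcp_pos: [0.474, -0.0906, 0.2347]
orientation: [-3.118, 0.369, -0.001]
contact_force: [-0.1, -0.7, -0.3]
grip_width: 0.051
gripper_force: 0.0
```

```bash
python3 -c "
from h import *
st([.4802,-.0646,.132])"
```

```text
t 2.55 p [ 0.474  -0.0906  0.2347] z [ 0.001  0.002 -1.   ] yaw -13.49 box [-0.0321 -0.0503] ang 237.4 F [-0.1 -0.7 -0.3] w 0.051 0.0
units [-0.    -0.106  0.411]
```

apply_moves --pt "0 -0.1 0.0 0 0 0" --pt "0 -0.1 0.1 0 0 0" --pt "0 -0.1 0.3 0 0 0" --pt "0 -0.1 0.41 0 0 0" --pt "0 -0.1 0.41 0 0 0"

```text
clock: 3.18
tcp_pos: [0.4768, -0.0727, 0.1304]
orientation: [3.117, -0.385, -0.007]
contact_force: [0.7, -0.2, 0.9]
grip_width: 0.0512
gripper_force: 0.0
```

```bash
python3 - <<'E'
from h import *
st([.4802,-.0646,.132])
a=r.grab_frame("top")["pixels"][140:270,232:377];b=r.grab_frame("side")["pixels"][147:277,220:365]
cv2.imwrite("pics/g.png",cv2.cvtColor(cv2.resize(np.hstack([a,b]),None,fx=2.7,fy=2.7,interpolation=2),cv2.COLOR_RGB2BGR))
E
```

```text
t 3.175 p [ 0.4768 -0.0727  0.1304] z [-0.004 -0.    -1.   ] yaw -14.08 box [-0.0337 -0.0322] ang 223.7 F [ 0.7 -0.2  0.9] w 0.0512 0.0
units [ 0.005 -0.035 -0.006]
```

View pics/g.png

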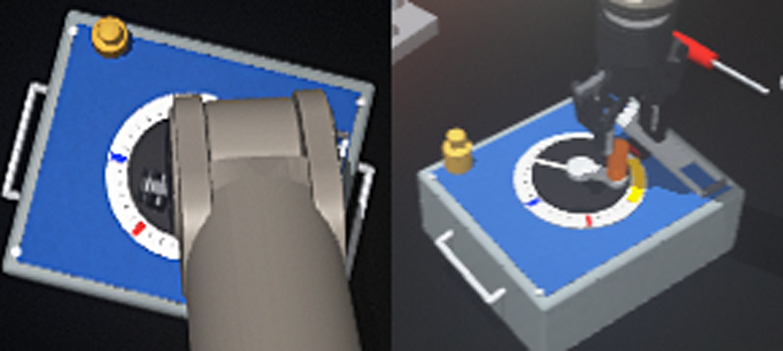

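apply_moves --pt "0.005 -0.034 0 0 0 0" --pt "0.005 -0.034 0 0 0 0" --pt "0.005 -0.034 0 0 0 0"

```text
clock: 3.65
tcp_pos: [0.4824, -0.0637, 0.1326]
orientation: [-3.118, 0.383, -0.002]
contact_force: [0.2, -0.9, 1.3]
grip_width: 0.0514
gripper_force: 0.0
```

```bash
python3 - <<'E'
from h import *
st([.4802,-.0646,.132])
E
```

```text
t 3.65 p [ 0.4824 -0.0637  0.1326] z [ 0.001 -0.    -1.   ] yaw -14.0 box [-0.0305 -0.0221] ang 216.0 F [ 0.2 -0.9  1.3] w 0.0514 0.0
units [-0.008  0.006  0.002]
```

apply_moves --pt "-0.007 0.004 0 0 0 0" --pt "-0.007 0.004 0 0 0 0" --pt "-0.007 0.004 0 0 0 0" --pt "-0.007 0.004 0 0 0 0" --pt "-0.007 0.004 0 0 0 0" --claw 0 --newtons 40

```text
clock: 4.28
tcp_pos: [0.4808, -0.0643, 0.1325]
orientation: [-3.118, 0.383, -0.002]
contact_force: [1.7, 1.1, 5.0]
grip_width: 0.0001
gripper_force: 2.7
```

```bash
python3 - <<'E'
from h import *
for i in range(3):
    st(); p=r.grab_frame("side")
E
```

```text
t 4.275 p [ 0.4808 -0.0643  0.1325] z [ 0.002  0.    -1.   ] yaw -14.01 box [-0.0319 -0.023 ] ang 215.9 F [1.7 1.1 5. ] w 0.0001 2.7
t 4.325 p [ 0.4808 -0.0643  0.1325] z [ 0.001  0.    -1.   ] yaw -14.02 box [-0.0319 -0.0231] ang 215.9 F [0.5 1.5 5.2] w 0.0001 2.7
t 4.375 p [ 0.4808 -0.0643  0.1325] z [ 0.002  0.    -1.   ] yaw -14.02 box [-0.0319 -0.0231] ang 215.9 F [-0.2  1.1  6.7] w -0.0001 2.7
```

```bash
python3 - <<'E'
from h import *
p=r.grab_frame("side")
b=p["pixels"][147:277,220:365]
cv2.imwrite("pics/g2.png",cv2.cvtColor(cv2.resize(b,None,fx=4.5,fy=4.5,interpolation=2),cv2.COLOR_RGB2BGR))
E
```

```text
(no output)
```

View pics/g2.png

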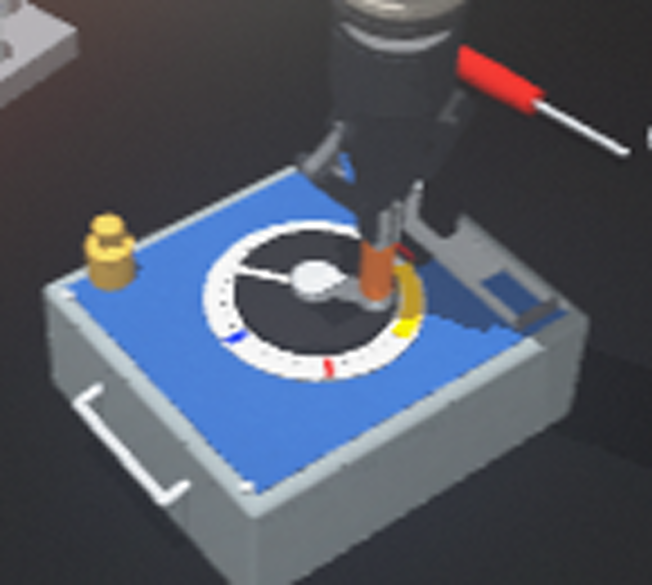

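```bash
cat >> h.py <<'E'
def proj(p,X):
    M=att(p);q=(np.array(X)-np.array(p["eye"]))@M; q=np.array([[q[0],-q[1],-q[2]]])
    return cv2.projectPoints(q,np.zeros(3),np.zeros(3),np.array(p["intrinsics"],float),np.array(p["dist"],float))[0][0,0].round(1)
E
python3 - <<'E'
from h import *
p=r.grab_frame("side");o=st()
b=p["pixels"].copy()
t=o["tcp_pos"]
for X,c in [(t,(0,255,0)),(t+[0,0,.019],(0,255,255)),([.4802,-.0646,.122],(255,0,255)),([.4802,-.0646,.167],(255,0,255))]:
    u=proj(p,X);print(u)
    cv2.circle(b,tuple(int(v*8) for v in u),6,c,-1,cv2.LINE_AA,3)
b=b[160:235,265:365]
cv2.imwrite("pics/g3.png",cv2.cvtColor(cv2.resize(b,None,fx=8,fy=8,interpolation=cv2.INTER_NEAREST),cv2.COLOR_RGB2BGR))
E
```

```text
t 4.525 p [ 0.4808 -0.0643  0.1325] z [ 0.001  0.    -1.   ] yaw -14.02 box [-0.0319 -0.0231] ang 215.9 F [1.3 2.2 6.2] w 0.0001 2.7
[302.7 208.6]
[303.1 203.9]
[302.7 211.1]
[303.7 200. ]
```

View pics/g3.png

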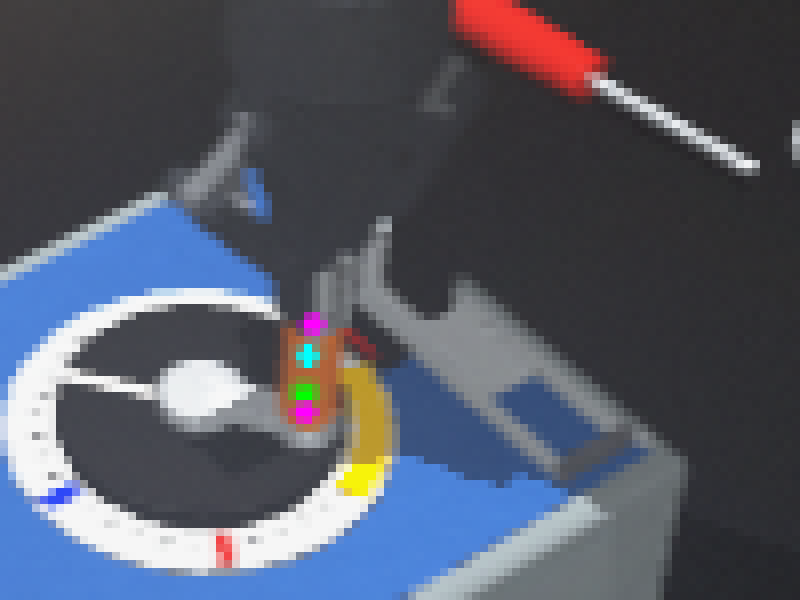

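```bash
python3 - <<'E'
from h import *
out=[]
for n,f in (("top","t"),("side","s")):
    p=r.grab_frame(n);im=cv2.imread(f"pics/{f}.png")
    X=np.array([.302,-.604,.197]);u=proj(p,X);print(n,u,proj(p,X+[0,0,.035]))
    cv2.circle(im,tuple(int(v*8) for v in u),8,(0,255,0),-1,cv2.LINE_AA,3)
    x0=int(min(max(u[0]-50,0),460));y0=int(min(max(u[1]-65,0),320))
    out.append(cv2.resize(im[y0:y0+100,x0:x0+100],None,fx=4,fy=4,interpolation=cv2.INTER_CUBIC));print(x0,y0)
cv2.imwrite("pics/st.png",np.clip(np.hstack(out).astype(float)*1.6,0,255).astype(np.uint8))
E
```

```text
top [553.  296.5] [560.9 297.4]
460 231
side [441.  132.7] [444.1 123.9]
391 67
```

View pics/st.png

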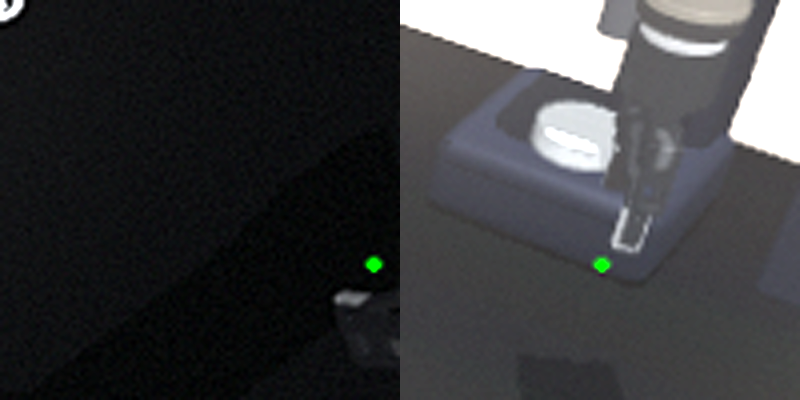

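```bash
python3 - <<'E'
from h import *
T=np.array([.302,-.604,.197]);y=np.array([.448,-.894,0])
t=r.grab_frame("top");s=r.grab_frame("side")
for k in (-.0426,-.057,.0426):
    X=T+[0,0,.013]+k*y
    print(k,X.round(3),"top",proj(t,X),"crop",(proj(t,X)-[460,231])*4,"side",proj(s,X),"crop",(proj(s,X)-[391,67])*4+[400,0])
# now: opened fingers hover; bring edges out
print(st()["joints"])
E
```

```text
-0.0426 [ 0.283 -0.566  0.21 ] top [540.2 306.2] crop [320.8 300.8] side [443.1 136.5] crop [608.4 278. ]
-0.057 [ 0.276 -0.553  0.21 ] top [534.8 309.3] crop [299.2 313.2] side [443.5 139. ] crop [610. 288.]
0.0426 [ 0.321 -0.642  0.21 ] top [571.3 287.6] crop [445.2 226.4] side [441.2 122.7] crop [600.8 222.8]
t 4.725 p [ 0.4808 -0.0643  0.1325] z [ 0.002  0.    -1.   ] yaw -14.01 box [-0.0319 -0.0231] ang 215.9 F [0.1 0.8 5.7] w -0.0002 2.7
[ 0.17477469  0.25463614 -0.19689353  2.05464793  0.06636404  0.8365892
 -1.87570792]
```

The finger tips are really about 35 mm higher than the reported TCP (both cameras agree, and they shut on the knob's top at z≈0.167). Open and go lower.

apply_moves --pt "0 0 -0.03 0 0 0" --pt "0 0 -0.03 0 0 0" --pt "0 0 -0.03 0 0 0" --claw 0.65

```text
clock: 5.1
tcp_pos: [0.4796, -0.0645, 0.1392]
orientation: [3.118, -0.384, -0.001]
contact_force: [0.9, -0.7, 0.2]
grip_width: 0.054
gripper_force: 0.0
```

apply_moves --pt "0 0 0.04 0 0 0" --pt "0 0 0.08 0 0 0" --pt "0 0 0.12 0 0 0" --pt "0 0 0.16 0 0 0" --pt "0 0 0.16 0 0 0"

```text
clock: 5.72
tcp_pos: [0.4792, -0.0643, 0.0985]
orientation: [3.118, -0.383, -0.003]
contact_force: [-0.5, 0.1, 0.6]
grip_width: 0.0555
gripper_force: 0.0
```

```bash
python3 -c "
from h import *
st([.4802,-.0646,.1])"
```

```text
t 5.725 p [ 0.4792 -0.0643  0.0985] z [-0.002  0.    -1.   ] yaw -14.02 box [-0.0334 -0.0235] ang 215.2 F [-0.5  0.1  0.6] w 0.0555 0.0
units [ 0.004  0.    -0.006]
```

apply_moves --pt "0.003 0 0 0 0 0" --pt "0.003 0 0 0 0 0" --pt "0.003 0 0 0 0 0" --pt "0.003 0 0 0 0 0" --claw 0 --newtons 40

```text
clock: 6.22
tcp_pos: [0.4812, -0.0649, 0.0999]
orientation: [3.118, -0.384, 0.002]
contact_force: [-1.2, -1.6, 3.5]
grip_width: 0.0209
gripper_force: 39.1
```

```bash
python3 - <<'E'
from h import *
st()
# rows for circle: from knob angle a, step d deg
def rows(a,d,n=5):
    a,dd=np.radians(a),np.radians(d)
    return [[round(float(.16*(np.cos(a+k*dd)-np.cos(a))),4),round(float(-.16*(np.sin(a+k*dd)-np.sin(a))),4),0,0,0,0] for k in range(1,n+1)]
for i in range(5): print(216+95*i,rows(216+95*i,19))
E
```

```text
t 6.225 p [ 0.4812 -0.0649  0.0999] z [ 0.001 -0.    -1.   ] yaw -14.03 box [-0.0313 -0.0235] ang 216.9 F [-1.2 -1.6  3.5] w 0.0209 39.1
216 [[0.0377, 0.037, 0, 0, 0, 0], [0.0853, 0.0598, 0, 0, 0, 0], [0.1378, 0.0657, 0, 0, 0, 0], [0.1894, 0.0543, 0, 0, 0, 0], [0.2344, 0.0267, 0, 0, 0, 0]]
311 [[0.0336, -0.0408, 0, 0, 0, 0], [0.0521, -0.0902, 0, 0, 0, 0], [0.0535, -0.143, 0, 0, 0, 0], [0.0376, -0.1934, 0, 0, 0, 0], [0.0062, -0.2358, 0, 0, 0, 0]]
406 [[-0.0435, -0.0299, 0, 0, 0, 0], [-0.0944, -0.044, 0, 0, 0, 0], [-0.1471, -0.0408, 0, 0, 0, 0], [-0.1959, -0.0206, 0, 0, 0, 0], [-0.2355, 0.0144, 0, 0, 0, 0]]
501 [[-0.026, 0.046, 0, 0, 0, 0], [-0.0356, 0.0979, 0, 0, 0, 0], [-0.0278, 0.1501, 0, 0, 0, 0], [-0.0034, 0.197, 0, 0, 0, 0], [0.0349, 0.2333, 0, 0, 0, 0]]
596 [[0.0481, 0.0219, 0, 0, 0, 0], [0.1006, 0.027, 0, 0, 0, 0], [0.152, 0.0146, 0, 0, 0, 0], [0.1965, -0.0137, 0, 0, 0, 0], [0.2294, -0.0551, 0, 0, 0, 0]]
```

```bash
cat >> h.py <<'E'
def rows(a,d,n=5):
    a,dd=np.radians(a),np.radians(d)
    return [[round(float(.16*(np.cos(a+k*dd)-np.cos(a))),3),round(float(-.16*(np.sin(a+k*dd)-np.sin(a))),3),0,0,0,0] for k in range(1,n+1)]
E
python3 - <<'E'
from h import *
print(rows(216,12))
for i in range(5): print(276+75*i,rows(276+75*i,15))
E
```

```text
[[0.022, 0.025, 0, 0, 0, 0], [0.049, 0.045, 0, 0, 0, 0], [0.08, 0.058, 0, 0, 0, 0], [0.113, 0.065, 0, 0, 0, 0], [0.146, 0.065, 0, 0, 0, 0]]
276 [[0.041, -0.01, 0, 0, 0, 0], [0.077, -0.03, 0, 0, 0, 0], [0.108, -0.058, 0, 0, 0, 0], [0.129, -0.094, 0, 0, 0, 0], [0.141, -0.134, 0, 0, 0, 0]]
351 [[0.001, -0.042, 0, 0, 0, 0], [-0.009, -0.082, 0, 0, 0, 0], [-0.029, -0.119, 0, 0, 0, 0], [-0.057, -0.149, 0, 0, 0, 0], [-0.093, -0.171, 0, 0, 0, 0]]
426 [[-0.04, -0.012, 0, 0, 0, 0], [-0.082, -0.013, 0, 0, 0, 0], [-0.122, -0.003, 0, 0, 0, 0], [-0.159, 0.017, 0, 0, 0, 0], [-0.189, 0.045, 0, 0, 0, 0]]
501 [[-0.022, 0.036, 0, 0, 0, 0], [-0.034, 0.076, 0, 0, 0, 0], [-0.035, 0.117, 0, 0, 0, 0], [-0.025, 0.158, 0, 0, 0, 0], [-0.005, 0.195, 0, 0, 0, 0]]
576 [[0.029, 0.03, 0, 0, 0, 0], [0.064, 0.052, 0, 0, 0, 0], [0.104, 0.064, 0, 0, 0, 0], [0.146, 0.065, 0, 0, 0, 0], [0.187, 0.055, 0, 0, 0, 0]]
```

apply_moves --pt "0.022 0.025 0 0 0 0" --pt "0.049 0.045 0 0 0 0" --pt "0.079 0.058 0 0 0 0" --pt "0.112 0.065 0 0 0 0" --pt "0.146 0.065 0 0 0 0"

```text
clock: 6.85
tcp_pos: [0.5121, -0.0893, 0.0999]
orientation: [-3.118, 0.384, 0.001]
contact_force: [-2.3, -0.0, 6.2]
grip_width: 0.0214
gripper_force: 39.4
```

```bash
python3 -c "
from h import *
st()"
```

```text
t 6.85 p [ 0.5121 -0.0893  0.0999] z [-0.001  0.    -1.   ] yaw -14.04 box [ 0.0046 -0.0398] ang 276.5 F [-2.3 -0.   6.2] w 0.0214 39.4
```

apply_moves --pt "0.041 -0.01 0 0 0 0" --pt "0.077 -0.03 0 0 0 0" --pt "0.108 -0.058 0 0 0 0" --pt "0.129 -0.094 0 0 0 0" --pt "0.141 -0.134 0 0 0 0"

```text
clock: 7.48
tcp_pos: [0.5548, -0.0663, 0.0999]
orientation: [3.117, -0.385, 0.0]
contact_force: [-3.3, -2.0, 4.9]
grip_width: 0.021
gripper_force: 39.3
```

apply_moves --pt "0.001 -0.042 0 0 0 0" --pt "-0.009 -0.082 0 0 0 0" --pt "-0.029 -0.119 0 0 0 0" --pt "-0.057 -0.149 0 0 0 0" --pt "-0.093 -0.171 0 0 0 0"

```text
clock: 8.1
tcp_pos: [0.5427, -0.0179, 0.0999]
orientation: [3.118, -0.383, 0.002]
contact_force: [1.3, -5.6, 5.0]
grip_width: 0.0204
gripper_force: 39.4
```

```bash
python3 -c "
from h import *
st()"
```

```text
t 8.1 p [ 0.5427 -0.0179  0.0999] z [ 0.001 -0.    -1.   ] yaw -14.01 box [0.017  0.0369] ang 65.3 F [ 1.3 -5.6  5. ] w 0.0204 39.4
```

apply_moves --pt "-0.04 -0.012 0 0 0 0" --pt "-0.082 -0.013 0 0 0 0" --pt "-0.122 -0.003 0 0 0 0" --pt "-0.159 0.017 0 0 0 0" --pt "-0.189 0.045 0 0 0 0"

```text
clock: 8.72
tcp_pos: [0.4944, -0.0173, 0.0999]
orientation: [-3.117, 0.383, -0.004]
contact_force: [6.8, -3.7, 2.2]
grip_width: 0.0209
gripper_force: 39.2
```

apply_moves --pt "-0.022 0.036 0 0 0 0" --pt "-0.034 0.076 0 0 0 0" --pt "-0.035 0.117 0 0 0 0" --pt "-0.025 0.158 0 0 0 0" --pt "-0.005 0.195 0 0 0 0"

```text
clock: 9.35
tcp_pos: [0.4804, -0.0635, 0.0997]
orientation: [-3.117, 0.382, 0.001]
contact_force: [2.1, 4.8, 7.0]
grip_width: 0.0209
gripper_force: 39.7
```

apply_moves --pt "0.029 0.03 0 0 0 0" --pt "0.064 0.052 0 0 0 0" --pt "0.104 0.064 0 0 0 0" --pt "0.146 0.065 0 0 0 0" --pt "0.187 0.055 0 0 0 0"

```text
clock: 9.98
tcp_pos: [0.5209, -0.0898, 0.0996]
orientation: [3.117, -0.385, -0.006]
contact_force: [-3.7, 0.3, 11.8]
grip_width: 0.0211
gripper_force: 40.2
```

```bash
python3 -c "
from h import *
st();print(rows(291,8))"
```

```text
t 9.975 p [ 0.5209 -0.0898  0.0996] z [-0.004 -0.    -1.   ] yaw -14.07 box [ 0.0132 -0.0382] ang 289.1 F [-3.7  0.3 11.8] w 0.0211 40.2
[[0.02, -0.009, 0, 0, 0, 0], [0.039, -0.022, 0, 0, 0, 0], [0.056, -0.036, 0, 0, 0, 0], [0.07, -0.053, 0, 0, 0, 0], [0.083, -0.072, 0, 0, 0, 0]]
```

apply_moves --pt "0.02 -0.009 0 0 0 0" --pt "0.039 -0.022 0 0 0 0" --pt "0.056 -0.036 0 0 0 0" --pt "0.066 -0.048 0 0 0 0" --pt "0.074 -0.058 0 0 0 0"

```text
clock: 10.6
tcp_pos: [0.5429, -0.0813, 0.0997]
orientation: [3.116, -0.385, -0.004]
contact_force: [-1.5, -2.9, 10.7]
grip_width: 0.021
gripper_force: 40.0
```

```bash
python3 - <<'E'
from h import *
st()
for n in("top","side"):
    p=r.grab_frame(n); u=proj(p,[*C,.114]).astype(int)
    c=p["pixels"][u[1]-40:u[1]+40,u[0]-50:u[0]+50]
    globals()[n]=cv2.resize(c,None,fx=4,fy=4,interpolation=2)
cv2.imwrite("pics/red.png",cv2.cvtColor(np.hstack([top,side]),cv2.COLOR_RGB2BGR))
# sample brightness on disc ring
p=r.grab_frame("side")
for a in range(130,172,2):
    w=np.radians(a-14);v=[int(p["pixels"][tuple(proj(p,[C[0]+q*np.cos(w),C[1]+q*np.sin(w),.1145])[::-1].round().astype(int))].min()) for q in (.032,.036,.04,.044,.048)]
    print(a,v)
E
```

```text
t 10.6 p [ 0.5429 -0.0813  0.0997] z [-0.002 -0.001 -1.   ] yaw -14.1 box [ 0.0325 -0.0245] ang 323.0 F [-1.5 -2.9 10.7] w 0.021 40.0
130 [70, 70, 71, 70, 71]
132 [141, 71, 71, 71, 70]
134 [141, 181, 182, 71, 70]
136 [141, 181, 182, 181, 182]
138 [239, 245, 182, 181, 182]
140 [239, 245, 245, 245, 245]
142 [244, 243, 243, 243, 243]
144 [244, 243, 243, 243, 243]
146 [244, 243, 243, 70, 70]
148 [114, 71, 70, 70, 70]
150 [114, 71, 70, 71, 70]
152 [114, 70, 70, 71, 70]
154 [69, 70, 70, 70, 71]
156 [69, 70, 71, 71, 71]
158 [69, 69, 71, 71, 70]
160 [69, 69, 71, 71, 70]
162 [69, 69, 71, 70, 70]
164 [69, 69, 70, 70, 72]
166 [69, 69, 70, 70, 72]
168 [69, 70, 69, 70, 70]
170 [70, 70, 69, 72, 70]
```

View pics/red.png

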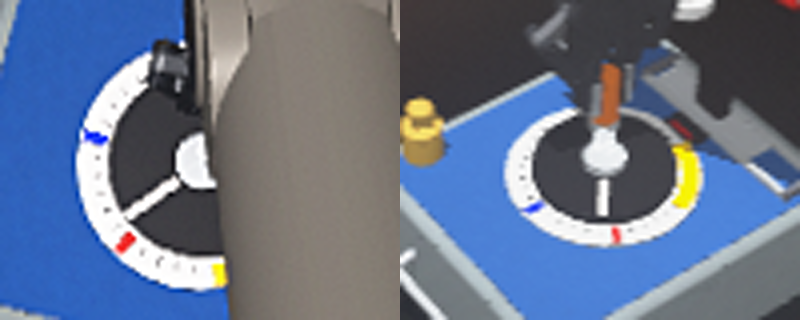

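apply_moves --pt "0.005 -0.007 0 0 0 0" --pt "0.01 -0.016 0 0 0 0" --pt "0.01 -0.016 0 0 0 0" --pt "0.01 -0.016 0 0 0 0"

```text
clock: 11.25
tcp_pos: [0.5467, -0.078, 0.0998]
orientation: [3.116, -0.385, -0.002]
contact_force: [0.1, -3.8, 9.0]
grip_width: 0.0208
gripper_force: 39.9
```

```bash
cat >> h.py <<'E'
def ptr(lo,hi,n="side"):
    p=r.grab_frame(n);g=cv2.cvtColor(p["pixels"],cv2.COLOR_RGB2GRAY).astype(np.float32);a=np.arange(lo,hi,.5);w=np.radians(a)+YAW;v=0
    for q in np.arange(.03,.05,.002):
        uv=np.array([proj(p,[C[0]+q*np.cos(t),C[1]+q*np.sin(t),.1145]) for t in w],np.float32)
        v=v+cv2.remap(g,uv[:,:1],uv[:,1:],cv2.INTER_LINEAR)[:,0]
    v=np.clip(v/10-100,0,None);print("pointer",(a*v).sum()/max(v.sum(),1),v.max())
E
python3 - <<'E'
from h import *
st();ptr(130,170);ptr(130,170,"top")
for i in range(4): print(330-75*i,rows(330-75*i,-15))
E
```

```text
t 11.25 p [ 0.5467 -0.078   0.0998] z [-0.002 -0.001 -1.   ] yaw -14.09 box [ 0.0354 -0.0204] ang 330.0 F [ 0.1 -3.8  9. ] w 0.0208 39.9
pointer 147.97400385705615 168.2879
pointer 146.71458713298068 179.22931
330 [[-0.025, 0.033, 0, 0, 0, 0], [-0.059, 0.059, 0, 0, 0, 0], [-0.097, 0.075, 0, 0, 0, 0], [-0.139, 0.08, 0, 0, 0, 0], [-0.18, 0.075, 0, 0, 0, 0]]
255 [[-0.039, -0.016, 0, 0, 0, 0], [-0.072, -0.041, 0, 0, 0, 0], [-0.097, -0.075, 0, 0, 0, 0], [-0.113, -0.113, 0, 0, 0, 0], [-0.119, -0.155, 0, 0, 0, 0]]
180 [[0.005, -0.041, 0, 0, 0, 0], [0.021, -0.08, 0, 0, 0, 0], [0.047, -0.113, 0, 0, 0, 0], [0.08, -0.139, 0, 0, 0, 0], [0.119, -0.155, 0, 0, 0, 0]]
105 [[0.041, -0.005, 0, 0, 0, 0], [0.083, -0.0, 0, 0, 0, 0], [0.121, 0.016, 0, 0, 0, 0], [0.155, 0.041, 0, 0, 0, 0], [0.18, 0.075, 0, 0, 0, 0]]
```

apply_moves --pt "0.003 -0.005 0 0 0 0" --pt "0.003 -0.005 0 0 0 0" --pt "0.003 -0.005 0 0 0 0"

```text
clock: 11.72
tcp_pos: [0.5476, -0.0769, 0.0997]
orientation: [3.116, -0.385, -0.003]
contact_force: [0.0, -2.7, 9.0]
grip_width: 0.0206
gripper_force: 39.9
```

```bash
python3 - <<'E'
from h import *
st();ptr(130,170);ptr(130,170,"top")
E
```

```text
t 11.725 p [ 0.5476 -0.0769  0.0997] z [-0.002 -0.001 -1.   ] yaw -14.09 box [ 0.036  -0.0192] ang 332.0 F [ 0.  -2.7  9. ] w 0.0206 39.9
pointer 149.56026684397824 168.2002
pointer 148.71604173315333 178.99121
```

apply_moves --pt "-0.025 0.035 0 0 0 0" --pt "-0.058 0.062 0 0 0 0" --pt "-0.098 0.079 0 0 0 0" --pt "-0.14 0.085 0 0 0 0" --pt "-0.183 0.079 0 0 0 0"

```text
clock: 12.45
tcp_pos: [0.4989, -0.0849, 0.0998]
orientation: [3.117, -0.386, 0.0]
contact_force: [2.1, -2.2, 7.1]
grip_width: 0.0208
gripper_force: 39.7
```

apply_moves --pt "-0.039 -0.016 0 0 0 0" --pt "-0.072 -0.041 0 0 0 0" --pt "-0.097 -0.075 0 0 0 0" --pt "-0.113 -0.113 0 0 0 0" --pt "-0.119 -0.155 0 0 0 0"

```text
clock: 13.08
tcp_pos: [0.4792, -0.0397, 0.0997]
orientation: [3.117, -0.385, -0.002]
contact_force: [2.9, -4.7, 7.0]
grip_width: 0.021
gripper_force: 39.7
```

apply_moves --pt "0.005 -0.041 0 0 0 0" --pt "0.021 -0.08 0 0 0 0" --pt "0.047 -0.113 0 0 0 0" --pt "0.08 -0.139 0 0 0 0" --pt "0.119 -0.155 0 0 0 0"

```text
clock: 13.7
tcp_pos: [0.5167, -0.0095, 0.0996]
orientation: [3.116, -0.384, -0.005]
contact_force: [-2.5, -4.7, 11.2]
grip_width: 0.021
gripper_force: 40.2
```

```bash
python3 - <<'E'
from h import *
st([*(C+.04*np.array([np.cos(YAW+np.radians(105)),np.sin(YAW+np.radians(105))])),.1])
print(rows(30,-15));print(rows(-45,-8,5))
E
```

```text
t 13.7 p [ 0.5167 -0.0095  0.0996] z [-0.003 -0.002 -1.   ] yaw -14.05 box [-0.0103  0.0387] ang 104.8 F [-2.5 -4.7 11.2] w 0.021 40.2
units [-0.     0.    -0.002]
[[0.016, 0.039, 0, 0, 0, 0], [0.021, 0.08, 0, 0, 0, 0], [0.016, 0.121, 0, 0, 0, 0], [0.0, 0.16, 0, 0, 0, 0], [-0.025, 0.193, 0, 0, 0, 0]]
[[-0.017, 0.015, 0, 0, 0, 0], [-0.036, 0.027, 0, 0, 0, 0], [-0.056, 0.036, 0, 0, 0, 0], [-0.077, 0.043, 0, 0, 0, 0], [-0.099, 0.046, 0, 0, 0, 0]]
```

apply_moves --pt "0.041 -0.005 0 0 0 0" --pt "0.083 0 0 0 0 0" --pt "0.121 0.016 0 0 0 0" --pt "0.155 0.041 0 0 0 0" --pt "0.18 0.075 0 0 0 0"

```text
clock: 14.32
tcp_pos: [0.5563, -0.037, 0.0997]
orientation: [-3.118, 0.382, 0.004]
contact_force: [-0.9, 1.9, 9.7]
grip_width: 0.0207
gripper_force: 40.0
```

apply_moves --pt "0.016 0.039 0 0 0 0" --pt "0.021 0.08 0 0 0 0" --pt "0.016 0.121 0 0 0 0" --pt "0.0 0.16 0 0 0 0" --pt "-0.025 0.193 0 0 0 0"

```text
clock: 14.95
tcp_pos: [0.5404, -0.0831, 0.0999]
orientation: [-3.118, 0.384, -0.003]
contact_force: [4.0, -0.1, 6.1]
grip_width: 0.0211
gripper_force: 39.5
```

apply_moves --pt "-0.017 0.015 0 0 0 0" --pt "-0.036 0.027 0 0 0 0" --pt "-0.056 0.036 0 0 0 0" --pt "-0.077 0.043 0 0 0 0" --pt "-0.088 0.045 0 0 0 0"

```text
clock: 15.58
tcp_pos: [0.5153, -0.0896, 0.0999]
orientation: [3.117, -0.385, 0.001]
contact_force: [2.1, -3.6, 6.1]
grip_width: 0.0209
gripper_force: 39.7
```

```bash
python3 - <<'E'
from h import *
st();ptr(78,115);ptr(78,115,"top")
E
```

```text
t 15.575 p [ 0.5153 -0.0896  0.0999] z [ 0.    -0.001 -1.   ] yaw -14.08 box [ 0.0078 -0.0393] ang 281.2 F [ 2.1 -3.6  6.1] w 0.0209 39.7
pointer 102.198615882636 163.48456
pointer 100.1744386081692 180.5
```

apply_moves --pt "-0.012 0.002 0 0 0 0" --pt "-0.022 0.002 0 0 0 0" --pt "-0.022 0.002 0 0 0 0" --pt "-0.022 0.002 0 0 0 0"

```text
clock: 16.18
tcp_pos: [0.5098, -0.0888, 0.0999]
orientation: [3.117, -0.385, -0.0]
contact_force: [0.9, -3.0, 9.4]
grip_width: 0.0207
gripper_force: 39.8
```

```bash
python3 - <<'E'
from h import *
st();ptr(72,112);ptr(72,112,"top")
E
```

```text
t 16.175 p [ 0.5098 -0.0888  0.0999] z [-0.    -0.001 -1.   ] yaw -14.09 box [ 0.0022 -0.0399] ang 273.1 F [ 0.9 -3.   9.4] w 0.0207 39.8
pointer 93.78130570862368 159.49512
pointer 92.80180451286394 180.17188
```

apply_moves --pt "-0.005 0 0 0 0 0" --pt "-0.009 0 0 0 0 0" --pt "-0.009 0 0 0 0 0"

```text
clock: 16.65
tcp_pos: [0.5076, -0.0883, 0.0999]
orientation: [3.117, -0.385, -0.0]
contact_force: [0.8, -4.0, 7.9]
grip_width: 0.0209
gripper_force: 39.8
```

```bash
python3 - <<'E'
from h import *
st();ptr(72,108);ptr(72,108,"top")
print(rows(270,12)); print(rows(330,7)); 
E
```

```text
t 16.65 p [ 0.5076 -0.0883  0.0999] z [-0.    -0.001 -1.   ] yaw -14.09 box [-0.     -0.0399] ang 269.9 F [ 0.8 -4.   7.9] w 0.0209 39.8
pointer 90.66853700412321 162.48419
pointer 89.92995850837464 179.94513
[[0.033, -0.003, 0, 0, 0, 0], [0.065, -0.014, 0, 0, 0, 0], [0.094, -0.031, 0, 0, 0, 0], [0.119, -0.053, 0, 0, 0, 0], [0.139, -0.08, 0, 0, 0, 0]]
[[0.009, -0.017, 0, 0, 0, 0], [0.015, -0.036, 0, 0, 0, 0], [0.019, -0.055, 0, 0, 0, 0], [0.021, -0.074, 0, 0, 0, 0], [0.021, -0.094, 0, 0, 0, 0]]
```

apply_moves --pt "0.033 -0.003 0 0 0 0" --pt "0.065 -0.014 0 0 0 0" --pt "0.094 -0.031 0 0 0 0" --pt "0.119 -0.053 0 0 0 0" --pt "0.139 -0.08 0 0 0 0"

```text
clock: 17.38
tcp_pos: [0.546, -0.0785, 0.0998]
orientation: [3.115, -0.387, -0.001]
contact_force: [0.6, -5.8, 8.2]
grip_width: 0.0208
gripper_force: 39.8
```

apply_moves --pt "0.009 -0.017 0 0 0 0" --pt "0.015 -0.036 0 0 0 0" --pt "0.019 -0.055 0 0 0 0" --pt "0.021 -0.074 0 0 0 0" --pt "0.021 -0.094 0 0 0 0"

```text
clock: 18.0
tcp_pos: [0.5577, -0.056, 0.0999]
orientation: [3.117, -0.385, 0.002]
contact_force: [3.6, -2.0, 6.5]
grip_width: 0.0209
gripper_force: 39.6
```

```bash
cat >> h.py <<'E'
def flag():
    w=np.array([np.cos(YAW),np.sin(YAW)]);n=np.array([-w[1],w[0]])
    for nm in("top","side"):
        p=r.grab_frame(nm);h=cv2.cvtColor(p["pixels"],cv2.COLOR_RGB2HSV);x=C-.076*n
        u=proj(p,[*x,.105]).astype(int);s=h[u[1]-12:u[1]+13,u[0]-12:u[0]+13].reshape(-1,3).astype(int)
        ok=(s[:,1]>130)&(s[:,2]>50)
        print(nm,"green",(ok&(s[:,0]>40)&(s[:,0]<85)).sum(),"red",(ok&((s[:,0]<5)|(s[:,0]>174))).sum())
def chk(a):
    o=st();e=o["tcp_pos"][:2]-C;t=np.array([-e[1],e[0]])/np.hypot(*e);print("Ftan",(o["contact_force"][:2]@t).round(1))
    ptr(a-15,a+12);ptr(a-15,a+12,"top");flag()
E
python3 - <<'E'
from h import *
chk(184)
for i in range(9): print(5+7.5*i,rows(5+7.5*i,1.5))
E
```

```text
t 18.0 p [ 0.5577 -0.056   0.0999] z [ 0.001 -0.001 -1.   ] yaw -14.1 box [0.0408 0.0036] ang 5.1 F [ 3.6 -2.   6.5] w 0.0209 39.6
Ftan -1.4
pointer 183.79775980074064 165.82431
pointer 186.79022804708873 27.651566
top green 0 red 0
side green 0 red 7
5.0 [[-0.0, -0.004, 0, 0, 0, 0], [-0.001, -0.008, 0, 0, 0, 0], [-0.002, -0.012, 0, 0, 0, 0], [-0.002, -0.017, 0, 0, 0, 0], [-0.003, -0.021, 0, 0, 0, 0]]
12.5 [[-0.001, -0.004, 0, 0, 0, 0], [-0.002, -0.008, 0, 0, 0, 0], [-0.003, -0.012, 0, 0, 0, 0], [-0.004, -0.016, 0, 0, 0, 0], [-0.006, -0.02, 0, 0, 0, 0]]
20.0 [[-0.001, -0.004, 0, 0, 0, 0], [-0.003, -0.008, 0, 0, 0, 0], [-0.005, -0.012, 0, 0, 0, 0], [-0.007, -0.015, 0, 0, 0, 0], [-0.008, -0.019, 0, 0, 0, 0]]
27.5 [[-0.002, -0.004, 0, 0, 0, 0], [-0.004, -0.007, 0, 0, 0, 0], [-0.006, -0.011, 0, 0, 0, 0], [-0.009, -0.014, 0, 0, 0, 0], [-0.011, -0.018, 0, 0, 0, 0]]
35.0 [[-0.002, -0.003, 0, 0, 0, 0], [-0.005, -0.007, 0, 0, 0, 0], [-0.008, -0.01, 0, 0, 0, 0], [-0.01, -0.013, 0, 0, 0, 0], [-0.013, -0.016, 0, 0, 0, 0]]
42.5 [[-0.003, -0.003, 0, 0, 0, 0], [-0.006, -0.006, 0, 0, 0, 0], [-0.009, -0.009, 0, 0, 0, 0], [-0.012, -0.012, 0, 0, 0, 0], [-0.015, -0.014, 0, 0, 0, 0]]
50.0 [[-0.003, -0.003, 0, 0, 0, 0], [-0.007, -0.005, 0, 0, 0, 0], [-0.01, -0.008, 0, 0, 0, 0], [-0.013, -0.01, 0, 0, 0, 0], [-0.017, -0.012, 0, 0, 0, 0]]
57.5 [[-0.004, -0.002, 0, 0, 0, 0], [-0.007, -0.004, 0, 0, 0, 0], [-0.011, -0.006, 0, 0, 0, 0], [-0.015, -0.008, 0, 0, 0, 0], [-0.018, -0.01, 0, 0, 0, 0]]
65.0 [[-0.004, -0.002, 0, 0, 0, 0], [-0.008, -0.003, 0, 0, 0, 0], [-0.012, -0.005, 0, 0, 0, 0], [-0.016, -0.006, 0, 0, 0, 0], [-0.02, -0.008, 0, 0, 0, 0]]
```

apply_moves --pt "0 -0.004 0 0 0 0" --pt "-0.001 -0.008 0 0 0 0" --pt "-0.002 -0.012 0 0 0 0" --pt "-0.002 -0.017 0 0 0 0" --pt "-0.003 -0.021 0 0 0 0"

```text
clock: 18.82
tcp_pos: [0.5582, -0.0502, 0.0999]
orientation: [3.117, -0.385, 0.002]
contact_force: [2.8, -3.5, 6.5]
grip_width: 0.0208
gripper_force: 39.6
```

apply_moves --pt "-0.001 -0.004 0 0 0 0" --pt "-0.002 -0.008 0 0 0 0" --pt "-0.003 -0.012 0 0 0 0" --pt "-0.004 -0.016 0 0 0 0" --pt "-0.006 -0.02 0 0 0 0"

```text
clock: 19.45
tcp_pos: [0.5579, -0.0449, 0.0999]
orientation: [3.117, -0.385, 0.001]
contact_force: [3.4, -1.5, 6.2]
grip_width: 0.0208
gripper_force: 39.6
```

apply_moves --pt "-0.001 -0.004 0 0 0 0" --pt "-0.003 -0.008 0 0 0 0" --pt "-0.005 -0.012 0 0 0 0" --pt "-0.007 -0.015 0 0 0 0" --pt "-0.008 -0.019 0 0 0 0"

```text
clock: 20.08
tcp_pos: [0.5569, -0.0394, 0.0999]
orientation: [3.118, -0.384, 0.001]
contact_force: [2.3, -0.1, 7.1]
grip_width: 0.021
gripper_force: 39.7
```

```bash
python3 - <<'E'
from h import *
chk(207)
E
```

```text
t 20.075 p [ 0.5569 -0.0394  0.0999] z [ 0. -0. -1.] yaw -14.05 box [0.0359 0.0195] ang 28.4 F [ 2.3 -0.1  7.1] w 0.021 39.7
Ftan -0.7
pointer 208.13185976269253 157.77167
pointer 205.5056028000735 44.96231
top green 0 red 0
side green 0 red 7
```

apply_moves --pt "-0.002 -0.004 0 0 0 0" --pt "-0.004 -0.007 0 0 0 0" --pt "-0.006 -0.011 0 0 0 0" --pt "-0.009 -0.014 0 0 0 0" --pt "-0.011 -0.018 0 0 0 0"

```text
clock: 20.9
tcp_pos: [0.5551, -0.0342, 0.0998]
orientation: [3.118, -0.384, -0.0]
contact_force: [2.2, -1.0, 7.5]
grip_width: 0.0209
gripper_force: 39.7
```

```bash
python3 - <<'E'
from h import *
chk(215)
E
```

```text
t 20.9 p [ 0.5551 -0.0342  0.0998] z [-0. -0. -1.] yaw -14.03 box [0.0329 0.0241] ang 36.2 F [ 2.2 -1.   7.5] w 0.0209 39.7
Ftan -1.8
pointer 216.2561696939892 157.10724
pointer 213.29201610654906 46.072067
top green 0 red 0
side green 5 red 0
```

apply_moves --pt "-0.002 -0.003 0 0 0 0" --pt "-0.005 -0.007 0 0 0 0" --pt "-0.005 -0.007 0 0 0 0"

```text
clock: 21.48
tcp_pos: [0.5544, -0.0327, 0.0999]
orientation: [3.117, -0.384, 0.0]
contact_force: [2.4, -2.4, 5.8]
grip_width: 0.0209
gripper_force: 39.7
```

```bash
python3 - <<'E'
from h import *
chk(218)
E
```

```text
t 21.475 p [ 0.5544 -0.0327  0.0999] z [ 0.    -0.001 -1.   ] yaw -14.05 box [0.0319 0.0254] ang 38.5 F [ 2.4 -2.4  5.8] w 0.0209 39.7
Ftan -3.2
pointer 216.94073960912806 148.3453
pointer 216.27733977199875 47.21309
top green 0 red 0
side green 6 red 0
```

apply_moves --pt "-0.002 -0.003 0 0 0 0" --pt "-0.005 -0.006 0 0 0 0" --pt "-0.005 -0.006 0 0 0 0"

```text
clock: 22.05
tcp_pos: [0.5538, -0.0316, 0.0999]
orientation: [3.117, -0.385, 0.001]
contact_force: [3.9, -3.2, 6.4]
grip_width: 0.0208
gripper_force: 39.6
```

```bash
python3 - <<'E'
from h import *
chk(218)
E
```

```text
t 22.05 p [ 0.5538 -0.0316  0.0999] z [ 0.001 -0.001 -1.   ] yaw -14.08 box [0.0311 0.0263] ang 40.3 F [ 3.9 -3.2  6.4] w 0.0208 39.6
Ftan -4.6
pointer 217.22650202032256 131.6916
pointer 216.21109488981637 47.13936
top green 0 red 0
side green 7 red 0
```

apply_moves --pt "0.004 0.005 0 0 0 0" --pt "0.007 0.009 0 0 0 0" --pt "0.007 0.009 0 0 0 0"

```text
clock: 22.62
tcp_pos: [0.5546, -0.0331, 0.0998]
orientation: [3.118, -0.384, -0.0]
contact_force: [1.5, -1.5, 7.5]
grip_width: 0.021
gripper_force: 39.7
```

apply_moves --pt "0 0 0 0 0 0" --pt "0 0 0 0 0 0" --pt "0 0 0 0 0 0" --pt "0 0 -0.1 0 0 0" --pt "0 0 -0.26 0 0 0" --claw 0.5

```text
clock: 23.25
tcp_pos: [0.553, -0.0325, 0.1636]
orientation: [3.118, -0.383, -0.007]
contact_force: [-0.2, 0.9, -0.2]
grip_width: 0.0424
gripper_force: 0.0
```

apply_moves --pt "0 0 -0.04 0 0 0" --pt "-0.06 0.25 -0.04 0 0 0" --pt "-0.12 0.52 -0.04 0 0 0" --pt "-0.12 0.53 -0.04 0 0 0" --pt "-0.12 0.53 -0.04 0 0 0"

```text
clock: 23.88
tcp_pos: [0.4929, -0.1542, 0.1739]
orientation: [-3.118, 0.386, 0.002]
contact_force: [1.3, 0.9, 0.2]
grip_width: 0.0425
gripper_force: 0.0
```

```bash
python3 - <<'E'
from h import *
w=np.array([np.cos(YAW),np.sin(YAW)]);n=np.array([-w[1],w[0]])
b=C+.002*w-.108*n;print(b)
st([*b,.082])
ptr(200,230);flag()
p=r.grab_frame("side")["pixels"][140:260,220:370]
cv2.imwrite("pics/h.png",cv2.cvtColor(cv2.resize(p,None,fx=4,fy=4,interpolation=2),cv2.COLOR_RGB2BGR))
E
```

```text
[ 0.49311303 -0.15487578]
t 23.875 p [ 0.4929 -0.1542  0.1739] z [-0.001  0.    -1.   ] yaw -14.12 box [ 0.0016 -0.1074] ang 270.8 F [1.3 0.9 0.2] w 0.0425 0.0
units [0.002 0.003 0.368]
pointer 216.98669736604592 158.52286
top green 21 red 0
side green 5 red 0
```

View pics/h.png

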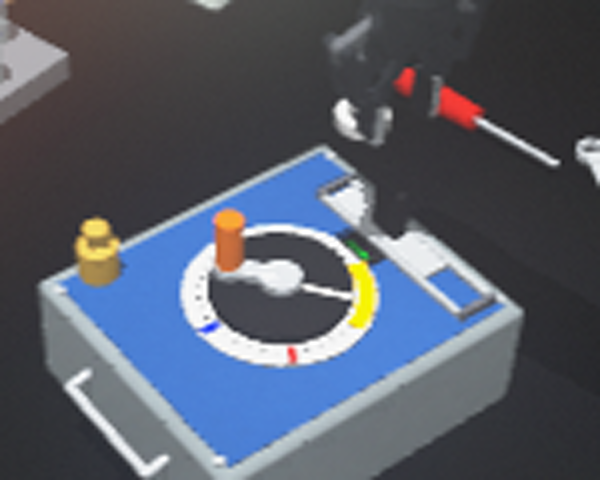

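The flag shows green at about (358,250), the pointer rests on yellow, and the open hand is above the black handle at about (393,205). Next I lower it onto the handle and pinch.

apply_moves --pt "0 0.002 0.15 0 0 0" --pt "0 0.002 0.28 0 0 0" --pt "0 0.002 0.36 0 0 0" --pt "0 0.002 0.36 0 0 0" --pt "0 0.002 0.36 0 0 0"

```text
clock: 24.7
tcp_pos: [0.4944, -0.1537, 0.0852]
orientation: [-3.118, 0.381, -0.002]
contact_force: [0.7, 0.3, 0.5]
grip_width: 0.0425
gripper_force: 0.0
```

apply_moves --pt "0 0 0 0 0 0" --pt "0 0 0 0 0 0" --pt "0 0 0 0 0 0" --pt "0 0 0 0 0 0" --pt "0 0 0 0 0 0" --claw 0 --newtons 40

```text
clock: 25.32
tcp_pos: [0.494, -0.155, 0.0855]
orientation: [3.117, -0.384, 0.003]
contact_force: [-1.2, -2.0, 5.9]
grip_width: 0.0134
gripper_force: 40.7
```

```bash
python3 -c "
from h import *
st()"
```

```text
t 25.325 p [ 0.494  -0.155   0.0855] z [ 0.002 -0.001 -1.   ] yaw -14.06 box [ 0.0029 -0.1079] ang 271.5 F [-1.2 -2.   5.9] w 0.0134 40.7
```

apply_moves --pt "-0.02 0 0 0 0 0" --pt "-0.05 0 0 0 0 0" --pt "-0.08 0 0 0 0 0" --pt "-0.11 0 0 0 0 0" --pt "-0.14 0 0 0 0 0"

```text
clock: 25.95
tcp_pos: [0.4605, -0.1466, 0.0855]
orientation: [3.117, -0.384, 0.005]
contact_force: [2.4, -4.2, 7.0]
grip_width: 0.0136
gripper_force: 40.7
```

apply_moves --pt "-0.01 0 0 0 0 0" --pt "-0.02 0 0 0 0 0" --pt "-0.025 0 0 0 0 0" --pt "-0.028 0 0 0 0 0" --pt "-0.028 0 0 0 0 0"

```text
clock: 26.58
tcp_pos: [0.4553, -0.1453, 0.0856]
orientation: [3.117, -0.384, 0.01]
contact_force: [6.9, -6.0, 0.8]
grip_width: 0.0132
gripper_force: 39.9
```

```bash
python3 -c "
from h import *
st();flag()"
```

```text
t 26.575 p [ 0.4553 -0.1453  0.0856] z [ 0.006 -0.002 -1.   ] yaw -14.05 box [-0.037  -0.1078] ang 251.0 F [ 6.9 -6.   0.8] w 0.0132 39.9
top green 23 red 0
side green 12 red 0
```

apply_moves --pt "-0.006 0 0 0 0 0" --pt "-0.012 0 0 0 0 0" --pt "-0.012 0 0 0 0 0"

```text
clock: 27.05
tcp_pos: [0.4554, -0.1452, 0.0857]
orientation: [3.117, -0.384, 0.019]
contact_force: [16.3, -8.2, -11.3]
grip_width: 0.0134
gripper_force: 39.3
```

```bash
python3 -c "
from h import *
st()"
```

```text
t 27.05 p [ 0.4554 -0.1452  0.0857] z [ 0.012 -0.003 -1.   ] yaw -14.04 box [-0.0369 -0.1078] ang 251.1 F [ 16.3  -8.2 -11.3] w 0.0134 39.3
```

At the stop (no motion, force rises). Ease off, release, retreat.

apply_moves --pt "0.012 0 0 0 0 0" --pt "0.014 0 0 0 0 0"

```text
clock: 27.3
tcp_pos: [0.4552, -0.1452, 0.0855]
orientation: [3.117, -0.384, 0.007]
contact_force: [3.8, -4.8, 5.4]
grip_width: 0.0136
gripper_force: 41.7
```

apply_moves --pt "0 0 0 0 0 0" --pt "0 0 0 0 0 0" --pt "0 0 0 0 0 0" --pt "0 0 0 0 0 0" --pt "0 0 -0.1 0 0 0" --claw 0.5

```text
clock: 27.92
tcp_pos: [0.4514, -0.1437, 0.1083]
orientation: [-3.118, 0.383, 0.007]
contact_force: [1.8, -0.9, 0.1]
grip_width: 0.0427
gripper_force: 0.0
```

apply_moves --pt "0 0 -0.15 0 0 0" --pt "0 0 -0.35 0 0 0" --pt "0 0.1 -0.4 0 0 0" --pt "0 0.3 -0.4 0 0 0" --pt "0 0.5 -0.4 0 0 0"

```text
clock: 28.55
tcp_pos: [0.4226, -0.2665, 0.2099]
orientation: [3.118, -0.381, 0.001]
contact_force: [1.1, 0.2, 0.8]
grip_width: 0.0429
gripper_force: 0.0
```

apply_moves --pt "0 0.2 0 0 0 0" --pt "0 0.4 0 0 0 0" --pt "0 0.4 0 0 0 0"

```text
clock: 28.92
tcp_pos: [0.3962, -0.3665, 0.2092]
orientation: [3.115, -0.394, -0.002]
contact_force: [-0.2, -0.1, -0.4]
grip_width: 0.0425
gripper_force: 0.0
```

```bash
python3 - <<'E'
from h import *
st();flag();ptr(200,230,"top")
w=np.array([np.cos(YAW),np.sin(YAW)]);n=np.array([-w[1],w[0]])
for nm in("top","side"):
    p=r.grab_frame(nm);a=lm(p,"bolt_grip");X=atz(p,a[0],.132)[:2]-C
    print(nm,a,"box",X@w,X@n, "expected px open",proj(p,[*(C-.038*w-.108*n),.132]),"closed",proj(p,[*(C+.002*w-.108*n),.132]))
    for k,z in(("weight",.1),("beaker",0),("sample",0)):
        q=lm(p,k)[0]; print(k,q is not None and atz(p,q,z).round(3))
E
```

```text
t 28.925 p [ 0.3962 -0.3665  0.2092] z [-0.001 -0.001 -1.   ] yaw -14.43 box [-0.0408 -0.3368] ang 263.1 F [-0.2 -0.1 -0.4] w 0.0425 0.0
top green 23 red 0
side green 10 red 0
pointer 217.10024752486245 180.10956
top ([342.5, 230.1], 0.8) box -0.03710591726529942 -0.10311143469596808 expected px open [344.5 231. ] closed [348.5 214. ]
weight [0.64  0.021 0.1  ]
beaker [0.583 0.364 0.   ]
sample [0.442 0.381 0.   ]
side ([325.2, 198.5], 0.66) box -0.038259652368500284 -0.1049122663829869 expected px open [325.9 198. ] closed [317.2 190.7]
weight [0.637 0.009 0.1  ]
beaker [0.575 0.362 0.   ]
sample [0.442 0.373 0.   ]
```

Bolt fully open, flag green, the weight, beaker and bottle still in place within the networks' accuracy.

```bash
python3 -c "
from bench import r
print(r.hand_in())"
```

```text
the job is handed in; nothing more can be done
None
```

The lockbox is unlocked and handed in at about 29 s: red, blue and the yellow-band stop in order, flag green, bolt pulled to its stop and released; my first grip shut on top of the knob with a few newtons because the fingertips sit about 35 mm above the reported TCP, and the spanner, screwdriver and collar were not re-measured.

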